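Return the check weights to their graded case

TASK

The balance check is finished: put the four steel check weights back into their wooden case, lined up in order of size, each seated upright on the floor of the nest made for it, the largest in the largest nest down to the smallest in the smallest. Set each one down gently rather than dropping it, and leave the glass beaker that stands among them where it is.

Things in the scene. Friction and masses are not known exactly. Their poses are not given: they have to be found in the camera images.
- weight_500: 500 g check weight, the largest of four of the same form: polished steel, an upright cylinder 38 mm in diameter and 44 mm high with a round gripping knob, 24 mm in diameter, on a thinner neck above it; 62 mm high in all, the knob's underside 49 mm up. Loose. Origin at the centre of its underside, z up along its axis; round, so its yaw means nothing.
- weight_200: 200 g check weight, the second largest of four of the same form: polished steel, an upright cylinder 28 mm in diameter and 33 mm high with a round gripping knob, 18 mm in diameter, on a thinner neck above it; 48 mm high in all, the knob's underside 38 mm up. Loose. Origin at the centre of its underside, z up along its axis; round, so its yaw means nothing.
- weight_100: 100 g check weight, the second smallest of four of the same form: polished steel, an upright cylinder 22 mm in diameter and 26 mm high with a round gripping knob, 14 mm in diameter, on a thinner neck above it; 38 mm high in all, the knob's underside 30 mm up. Loose. Origin at the centre of its underside, z up along its axis; round, so its yaw means nothing.
- weight_50: 50 g check weight, the smallest of four of the same form: polished steel, an upright cylinder 18 mm in diameter and 20 mm high with a round gripping knob, 12 mm in diameter, on a thinner neck above it; 30 mm high in all, the knob's underside 23 mm up. Loose. Origin at the centre of its underside, z up along its axis; round, so its yaw means nothing.
- nest_500: Nest of the 500 g weight, the largest of the four: grey block with a round well 52 mm in diameter and 9 mm deep with a black floor; its mouth is bevelled 2 mm all round (mouth 56 mm). Fixed in the case. Origin on the well's axis at the block's underside; z up; the well's floor is 6 mm and the block's top 15 mm above the origin, i.e. 11 and 20 mm above the bench.
- nest_200: Nest of the 200 g weight, the second largest of the four: grey block with a round well 42 mm in diameter and 9 mm deep with a black floor; its mouth is bevelled 2 mm all round (mouth 46 mm). Fixed in the case. Origin on the well's axis at the block's underside; z up; the well's floor is 6 mm and the block's top 15 mm above the origin, i.e. 11 and 20 mm above the bench.
- nest_100: Nest of the 100 g weight, the second smallest of the four: grey block with a round well 36 mm in diameter and 9 mm deep with a black floor; its mouth is bevelled 2 mm all round (mouth 40 mm). Fixed in the case. Origin on the well's axis at the block's underside; z up; the well's floor is 6 mm and the block's top 15 mm above the origin, i.e. 11 and 20 mm above the bench.
- nest_50: Nest of the 50 g weight, the smallest of the four: grey block with a round well 32 mm in diameter and 9 mm deep with a black floor; its mouth is bevelled 2 mm all round (mouth 36 mm). Fixed in the case. Origin on the well's axis at the block's underside; z up; the well's floor is 6 mm and the block's top 15 mm above the origin, i.e. 11 and 20 mm above the bench.
- case: Low open beech-wood case, 240 x 92 mm, rim 22 mm above the bench, holding the four nests in one row along its length; fixed. Origin at the centre of its underside; x along the row from the largest nest to the smallest: the nests lie at x = -77, -13, 41 and 89 mm. The row may point any way on the bench.
- beaker: Small glass beaker, 47 mm in diameter, 58 mm high, standing among the weights; loose, a bystander. Origin at the centre of its underside, z up.

How it is judged:
At the end, for the whole second after the job is handed in: Each of the four weights stands in its own nest: its axis within 10 mm of the well's axis, its underside within 3 mm of the well's floor, upright within 0.1 rad, released and at rest (horizontal distance between weight_500 and nest_500 below 0.01 m and z of weight_500 in the frame of nest_500 between 0.003 and 0.009 m and angle between each of weight_500, weight_200, weight_100, weight_50's own z axis and vertical below 0.1 rad and linear speed of each of weight_500, weight_200, weight_100, weight_50 below 0.02 m/s and horizontal distance between weight_200 and nest_200 below 0.01 m and z of weight_200 in the frame of nest_200 between 0.003 and 0.009 m and horizontal distance between weight_100 and nest_100 below 0.01 m and z of weight_100 in the frame of nest_100 between 0.003 and 0.009 m and horizontal distance between weight_50 and nest_50 below 0.01 m and z of weight_50 in the frame of nest_50 between 0.003 and 0.009 m); the robot touches nothing.
It fails at once if a weight is dropped (falls free of the fingers faster than 0.6 m/s, about 18 mm of fall) ((linear speed of weight_500 above 0.6 m/s and contact force between weight_500 and the fingers below 0.05 N) or (linear speed of weight_200 above 0.6 m/s and contact force between weight_200 and the fingers below 0.05 N) or (linear speed of weight_100 above 0.6 m/s and contact force between weight_100 and the fingers below 0.05 N) or (linear speed of weight_50 above 0.6 m/s and contact force between weight_50 and the fingers below 0.05 N)).
It fails at once if the glass beaker is shifted more than 20 mm or tipped more than 0.3 rad (distance of beaker from where it was at the start of the episode above 0.02 m or angle between beaker's own z axis and vertical above 0.3 rad).
It also fails if it takes over 102 s, if anything falls off the work surface, if the arm or the gripper's body presses on something with over 40 N, if the wrist force passes 120 N, or if a joint passes its speed limit or range.

ROBOT

A 6-joint arm with a two-finger parallel gripper is mounted at the origin on a cart in front of the work surface, level with it; the furniture and walls round the work are solid. World frame = base frame: x ahead of the robot, y to its left, z up, the work surface at z = 0. Lengths are in m, angles in rad, forces in N, time in s.
With the tool pointing down it reaches from about 0.375 to 0.975 m from the base axis. Payload 3.8 kg.
Tool frame: the origin (TCP) lies on the centre line of the jaws, within the pads' length; the fingertips stand 11 mm ahead of it and the grasp point (between the pads) lies 8 mm behind it; z points along the fingers, y is the line along which they close (so a half turn about z gives the same grasp; the last joint's range is limited). The gripper opens to 88 mm and grips with 3 to 60 N. Pads are 18 mm wide; open, the fingers measure 123 mm over their backs; the gripper's body (75 mm by 187 mm) begins 45 mm behind the grasp point.
Start: joints at [1.297, 0.264, 1.604, -0, 1.274, -0.037], TCP at [0.158, 0.656, 0.223] pointing down, gripper open.
Joint ranges: [-2.63, 2.63], [-0.94, 2.18], [0.31, 2.57], [-1.31, 4.45], [0, 2.66], [-2.55, 2.55]. Speed limits (rad/s): [2.57, 2.57, 3.14, 3.14, 3.14, 3.14].

INTERFACE

Orientations are given as a 3x3 rotation matrix whose columns are the frame's x, y, z axes.
In Python, from workcell import robot, workorder, get_image gives the robot as it stands (robot), with the cameras as plain functions and the job (workorder).
- The arm moves only by the shell command python3 jog.py 'ROWS' [FORCE]. ROWS is a JSON object whose key "increments" holds a list of rows, 1 to 10 of them, each of 5 numbers: the opening from 0.0 (shut) to 1.0 (fully open), then dx, dy, dz in m, then a turn about the tool's z in rad; each row shifts and turns the commanded pose from where the row before left it, along the tool's axes as they then stand; what a row does not reach is not made up. A row lasts 1/12 s, in which the tool goes at most 0.0417 m and 0.125 rad, less where a joint would pass 70% of its speed; a pose out of reach is approached as far as the arm can. The fingers move at their own pace and stop on an object; FORCE is the grip in N (left out, the last holds). Time passes only in rows, so rows that do not move let the fingers close. It prints the time, the measured TCP pose, the force, the opening and the grip force at its end. Input that does not fit is refused with a message, and nothing moves.
- robot.get_obs(): the state, without advancing time (a new reading comes with each control period).
- get_image(name): name is "scene" or "top" or "wrist"; returns a dict with "frame" (420x560x3 uint8, blue, green, red), "fx", "fy", "cx", "cy" (pixels), "k1" (the pictures are not rectified: a ray, as slopes to the right and down, at radius r is drawn at 1 + k1 r^2 times it, then the intrinsics apply), "R" (3x3) and "t" (3): a world point X has camera coordinates R X + t. Camera axes: x right, y down, z forward; pixel columns grow to the right and rows downward; lengths in m; the calibration is good to about 2 mm. A picture is of the moment at which its call begins. There is no depth.
- workorder.finish_job(): hands the job in; it is judged then, once.
The state is a dict: "time": time; "joint_positions": joint angles; "qd": joint speeds; "joint_torque": joint torques, N m; "position": TCP position; "orientation": TCP orientation; "force": force on the tool from outside, world axes, zero at the start; "wrist_torque": the same for the moment, N m; "opening": opening from 0.0 (shut) to 1.0 (fully open); "finger_force": force on a finger pad.
Only numpy, scipy, OpenCV 4.12 (cv2) and the standard library are available. Lean on these libraries where they do the work, as an engineer would, in place of code of your own. Each camera call takes 0.05 s, during which the arm holds its last target. There are 200 camera calls.

## Working session

There is one attempt and no reset: what is moved stays moved. The work goes in short steps, Python scripts to look and compute and a shell command to move; the robot and the scene stay as the last step left them, time stands still between calls to the robot, and variables do not carry over. Pictures are saved under pics/ and viewed, at most 14 in all, crops included, and the job is handed in when it is done.

```bash
ls; mkdir -p pics
python3 - <<'E'
from workcell import robot, workorder, get_image
import cv2,pickle
for n in("top","scene"):
    d=get_image(n); cv2.imwrite(f"pics/{n}0.png",d["frame"]); pickle.dump(d,open(f"{n}0.pkl","wb"))
    print(n,d["fx"],d["cx"],d["cy"],d["k1"],(-d["R"].T@d["t"]).round(3),d["R"].round(3).tolist())
o=robot.get_obs();print(o["position"],o["orientation"].round(3).tolist() ,o["time"])
E
```

```text
jog.py
pics
workcell.py
top 412.382101517049 275.11893575712884 206.7819675453753 -0.1068003674105593 [0.492 0.007 1.006] [[-0.002, -1.0, 0.009], [-0.999, 0.002, -0.041], [0.041, -0.01, -0.999]]
scene 474.96487132152316 263.8049697077838 213.86727050102547 -0.05583725012673667 [-0.015 -0.886  0.539] [[0.852, -0.524, 0.004], [-0.229, -0.379, -0.897], [0.471, 0.763, -0.442]]
[0.15815218 0.65550411 0.22180778] [[-0.972, 0.235, -0.001], [0.235, 0.972, -0.002], [0.0, -0.002, -1.0]] 0.1
```

View pics/top0.png

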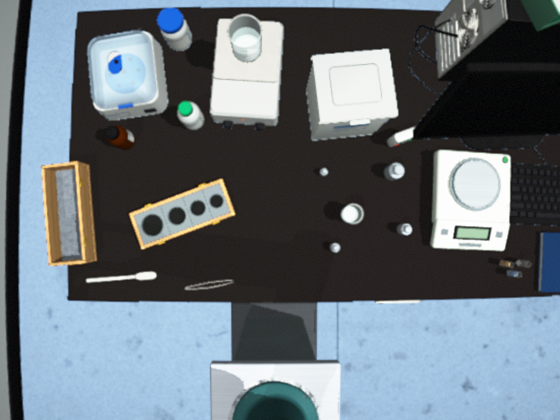

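View pics/scene0.png

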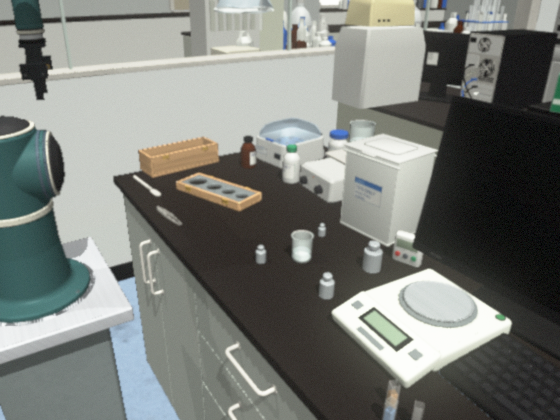

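The top view shows the case at about (182,213), with its largest nest at (152,225) and its smallest at (217,201). The weights are near (395,171) for 500, (405,229) for 200, (335,247) for 100 and (324,172) for 50, and the beaker is at (352,213). The scene view agrees with this.

```bash
cat > h.py <<'E'
import numpy as np,cv2,pickle
from scipy.optimize import brentq
def ray(d,u,v):
    a=(u-d["cx"])/d["fx"];b=(v-d["cy"])/d["fy"];rd=np.hypot(a,b)
    r=brentq(lambda r:r*(1+d["k1"]*r*r)-rd,0,1.5*rd+1e-6) if rd>0 else 0
    s=r/rd if rd>0 else 1
    return -d["R"].T@d["t"], d["R"].T@np.array([a*s,b*s,1])
def cast(d,u,v,z):
    c,w=ray(d,u,v);return c+w*(z-c[2])/w[2]
def proj(d,X):
    p=d["R"]@np.asarray(X,float)+d["t"];p=p[:2]/p[2];p=p*(1+d["k1"]*(p@p))
    return np.array([p[0]*d["fx"]+d["cx"],p[1]*d["fy"]+d["cy"]])
def blobs(m,amin=15,amax=1e5):
    n,l,s,c=cv2.connectedComponentsWithStats(m.astype(np.uint8))
    return [(c[i],s[i]) for i in range(1,n) if amin<=s[i][4]<=amax]
E
python3 - <<'E'
from h import *
d=pickle.load(open("top0.pkl","rb"));f=d["frame"];g=f.max(2)
print("bright");
for c,s in blobs(g>75,15,900):
    if 300<c[0]<425 and 150<c[1]<260: print(c.round(1),s, cast(d,*c,0.03).round(4))
print("dark nest")
sub=np.zeros_like(g);sub[185:245,130:235]=255
for c,s in blobs((g<60)&(sub>0),40,700): print(c.round(1),s,cast(d,*c,0.011).round(4),cast(d,*c,0.02).round(4))
cv2.imwrite("pics/z1.png",cv2.resize(f[155:260,300:420],None,fx=5,fy=5,interpolation=cv2.INTER_CUBIC))
E
```

```text
bright
[395.2 170.6] [385 162  20  18 256] [ 0.6187 -0.2923  0.03  ]
[323.8 171.4] [320 167   9   9  58] [ 0.6163 -0.1193  0.03  ]
[352.2 213.4] [340 203  24  22 403] [ 0.5157 -0.1864  0.03  ]
[405.4 228.9] [398 223  15  13 139] [ 0.4781 -0.3151  0.03  ]
[335.2 247.2] [330 242  11  11  87] [ 0.4357 -0.145   0.03  ]
dark nest
[231.4 192.9] [226 185   9  24 117] [0.5666 0.1027 0.011 ] [0.5659 0.1019 0.02  ]
[216.2 200.9] [211 196  11  11 100] [0.5473 0.1395 0.011 ] [0.5468 0.1383 0.02  ]
[197.5 207.8] [192 202  13  13 131] [0.5307 0.1849 0.011 ] [0.5304 0.1832 0.02  ]
[176.7 215.6] [170 208  15  16 183] [0.5118 0.2355 0.011 ] [0.5116 0.2334 0.02  ]
[152.  224.9] [143 216  19  19 293] [0.4892 0.2961 0.011 ] [0.4893 0.2934 0.02  ]
[132.6 236.1] [130 221   9  24 116] [0.462 0.344 0.011] [0.4622 0.341  0.02  ]
```

View pics/z1.png

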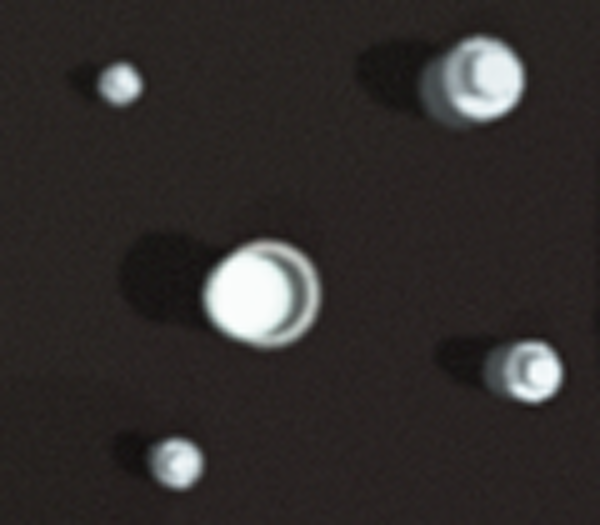

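Run:
```python
from h import *
d=pickle.load(open("top0.pkl","rb"));s=pickle.load(open("scene0.pkl","rb"))
for n,z,p in [("500",.062,(300+490/5,155+74/5)),("200",.048,(300+536/5,155+371/5)),("100",.038,(300+179/5,155+462/5)),("50",.030,(300+121/5,155+82/5)),("beakerrim",.058,(300+268/5,155+292/5))]:
    print(n,cast(d,p[0]-.4,p[1]-.4,z).round(4))
print("box base scene",[cast(s,u,v,0).round(3)[:2] for u,v in((342,232),(388,256))])
print("balance",[cast(s,u,v,0).round(3)[:2] for u,v in((335,327),)],[cast(d,432,v,0.05).round(3)[:2] for v in(150,248)])
# balance height from near-left corner top seen in scene
for z in(.02,.04,.06,.08):print(z,proj(s,[*cast(d,433,245,z)[:2],z]).round(0))
n=np.array([[.5473,.1395],[.5307,.1849],[.5118,.2355],[.4892,.2961]])
print(n[0]-n[3],np.degrees(np.arctan2(*(n[0]-n[3])[::-1])))
```

```text
500 [ 0.6172 -0.2883  0.062 ]
200 [ 0.4786 -0.3126  0.048 ]
100 [ 0.4366 -0.1443  0.038 ]
50 [ 0.6171 -0.1192  0.03  ]
beakerrim [ 0.516  -0.1831  0.058 ]
box base scene [array([ 0.667, -0.136]), array([ 0.682, -0.274])]
balance [array([ 0.432, -0.398])] [array([ 0.666, -0.377]), array([ 0.433, -0.373])]
0.02 [335. 313.]
0.04 [333. 301.]
0.06 [331. 289.]
0.08 [330. 277.]
[ 0.0581 -0.1566] -69.64469595158305
```

```bash
cat >> h.py <<'E'
def to(X,Y,Z=None,th=None):
    "print the remaining move in the tool's axes as they stand"
    from workcell import robot, workorder, get_image
    o=robot.get_obs();R=np.array(o["orientation"]);p=np.array(o["position"])
    w=np.array([X,Y,p[2] if Z is None else Z])-p
    t=np.arctan2(R[1,1],R[0,1])
    print("t%.1f"%o["time"],"pos",p.round(4),"th %.3f"%t,"d",(R.T@w).round(4),"turn",None if th is None else round((t-th),3),"q1 %.2f q6 %.2f"%(o["joint_positions"][0],o["joint_positions"][5]))
def snap(n):
    from workcell import robot, workorder, get_image
    d=get_image("wrist");cv2.imwrite(f"pics/{n}.png",d["frame"]);pickle.dump(d,open(n+".pkl","wb"))
    print("cam",(-d["R"].T@d["t"]).round(3),d["R"].round(2).tolist(),d["fx"]);return d
E
python3 jog.py '{"increments":[[1,-0.0325,-0.0243,0,0],[1,-0.0325,-0.0243,0,0],[1,-0.0325,-0.0243,0,0],[1,-0.0325,-0.0243,0,0],[1,-0.0325,-0.0243,0,0],[1,-0.0325,-0.0243,0,0],[1,-0.0325,-0.0243,0,0]]}'
python3 jog.py '{"increments":[[1,-0.0325,-0.0243,0,0],[1,-0.0325,-0.0243,0,0],[1,-0.0325,-0.0243,0,0],[1,-0.0325,-0.0243,0,0],[1,-0.0325,-0.0243,0,0],[1,-0.0325,-0.0243,0,0],[1,-0.0325,-0.0243,0,0]]}'
python3 jog.py '{"increments":[[1,0,0,0,0.122],[1,0,0,0,0.122],[1,0,0,0,0.122],[1,0,0,0,0.122],[1,0,0,0,0.122],[1,0,0,0,0.122],[1,0,0,0,0.122],[1,0,0,0,0.122],[1,0,0,0,0],[1,0,0,0,0]]}'
python3 -c "
from h import *
to(.52,.218,.22,.356);snap('w1')"
```

```text
time: 0.68
position: [0.3402, 0.4355, 0.2225]
orientation: [[-0.972, 0.234, -0.0], [0.234, 0.972, -0.001], [0.0, -0.001, -1.0]]
force: [0.8, -0.5, 0.5]
opening: 0.999
finger_force: 0.0
time: 1.27
position: [0.5215, 0.2168, 0.2227]
orientation: [[-0.972, 0.235, -0.0], [0.235, 0.972, -0.0], [0.0, -0.0, -1.0]]
force: [0.3, 1.4, 0.2]
opening: 0.999
finger_force: 0.0
time: 2.1
position: [0.5205, 0.2186, 0.2226]
orientation: [[-0.354, 0.935, -0.001], [0.935, 0.354, -0.0], [-0.0, -0.001, -1.0]]
force: [-0.4, -0.2, -0.3]
opening: 1.002
finger_force: 0.0
t2.1 pos [0.5205 0.2186 0.2226] th 0.361 d [-0.0004 -0.0007  0.0026] turn 0.005 q1 0.35 q6 -0.01
cam [0.489 0.298 0.383] [[0.94, 0.35, -0.0], [0.34, -0.88, 0.32], [0.11, -0.3, -0.95]] 378.1457562190174
```

View pics/w1.png

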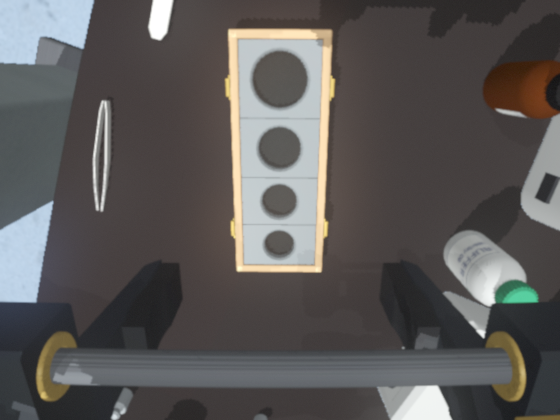

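The wrist view shows the case upright in the picture. The wells are at about (279,79), (279,147), (279,201) and (279,243), running largest to smallest going down, and the case is clear of anything else.

Run:
```python
from h import *
d=pickle.load(open("w1.pkl","rb"));g=d["frame"].max(2).astype(float)
g=cv2.GaussianBlur(d["frame"],(3,3),0).max(2)
m=np.zeros_like(g);m[35:268,240:322]=1
P=[]
for th in(90,110):
  for c,s in blobs((g<th)&(m>0),200,5000):
    if abs(c[0]-279)<5:
      w=[round(float(np.linalg.norm(cast(d,s[0],c[1],z)-cast(d,s[0]+s[2],c[1],z)))*1e3,1) for z in(.011,.02)]
      q=cast(d,c[0],c[1],.019);print(th,c.round(1),s[:4],w,q.round(4),cast(d,*c,.011).round(4)[:2])
      if th==110:P.append(q[:2])
P=np.array(P);x=np.array([-77,-13,41,89])/1e3
A=np.c_[x,np.ones(4)]
s=np.linalg.lstsq(A,P,rcond=None)[0];print(s,np.linalg.norm(s[0]),np.degrees(np.arctan2(s[0,1],s[0,0])),(A@s-P).round(4).tolist())
```

```text
90 [283.6  81.4] [254  53  51  54] [48.0, 46.8] [0.4923 0.2959 0.019 ] [0.4924 0.2959]
110 [279.4  79. ] [253  51  54  57] [50.7, 49.5] [0.488  0.2965 0.019 ] [0.4879 0.2965]
110 [279.1 147.5] [259 128  41  40] [40.6, 39.6] [0.5101 0.2371 0.019 ] [0.5105 0.2357]
110 [278.8 200.3] [263 185  33  31] [34.2, 33.3] [0.5287 0.1867 0.019 ] [0.5296 0.1843]
110 [278.6 243.5] [265 232  28  24] [30.2, 29.4] [0.5454 0.1418 0.019 ] [0.5466 0.1384]
[[ 0.34602375 -0.93213457]
 [ 0.51458133  0.22484972]] 0.994287328677843 -69.63424231813845 [[-0.0, 0.0001], [0.0, -0.0001], [0.0, -0.0001], [-0.0, 0.0001]]
```

```bash
python3 jog.py '{"increments":[[1,-0.0317,-0.0217,0,0],[1,-0.0317,-0.0217,0,0],[1,-0.0317,-0.0217,0,0],[1,-0.0317,-0.0217,0,0],[1,-0.0317,-0.0217,0,0],[1,-0.0317,-0.0217,0,0],[1,-0.0317,-0.0217,0,0],[1,-0.0317,-0.0217,0,0],[1,-0.0317,-0.0217,0,0],[1,-0.0317,-0.0217,0,0]]}' >/dev/null
python3 jog.py '{"increments":[[1,-0.0317,-0.0217,0,0],[1,0,0,0,-0.12],[1,0,0,0,-0.12],[1,0,0,0,-0.12],[1,0,0,0,-0.12],[1,0,0,0,-0.12],[1,0,0,0,-0.12],[1,0,0,0,-0.12],[1,0,0,0,-0.12],[1,0,0,0,-0.12]]}'>/dev/null
python3 jog.py '{"increments":[[1,0,0,0,-0.12],[1,0,0,0,-0.1],[1,0,0,0,0],[1,0,0,0,0]]}'
python3 -c "
from h import *
to(.617,-.119,.12,1.658);snap('w2')"
```

```text
time: 4.15
position: [0.4194, -0.1915, 0.223]
orientation: [[-0.996, -0.086, -0.0], [-0.086, 0.996, 0.0], [0.0, 0.0, -1.0]]
force: [-0.1, 0.1, -0.6]
opening: 1.002
finger_force: 0.0
t4.2 pos [ 0.4194 -0.1915  0.223 ] th 1.657 d [-0.2031  0.0552  0.1029] turn -0.001 q1 -0.48 q6 -2.14
cam [ 0.334 -0.198  0.384] [[-0.09, 1.0, -0.0], [0.94, 0.08, 0.32], [0.32, 0.03, -0.95]] 378.1457562190174
```

View pics/w2.png

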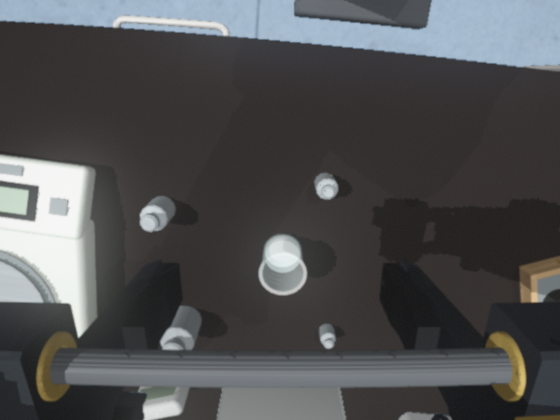

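The wrist view, with the robot side at the top, shows the 50 near (328,336), the 100 at (326,186), the 200 at (155,214), the 500 half hidden by the bar at (182,330), and the beaker at (283,262).

Run:
```python
from h import *
d=pickle.load(open("w2.pkl","rb"));f=d["frame"]
t=pickle.load(open("top0.pkl","rb"))
tiles=[cv2.resize(f[y-22:y+23,x-22:x+23],(270,270),interpolation=cv2.INTER_CUBIC) for x,y in((328,335),(327,187),(157,214))]
cv2.imwrite("pics/z2.png",np.hstack(tiles))
for n,(x,y),h in(("50",(.617,-.119),.03),("100",(.4366,-.1443),.038),("200",(.4786,-.3126),.048)):
    print(n,proj(d,(x,y,h)).round(1),proj(d,(x,y,0)).round(1))
```

```text
50 [328.7 346.1] [325.8 329.7]
100 [327.8 196. ] [323.6 185.3]
200 [149.6 226.3] [164.1 209.7]
```

View pics/z2.png

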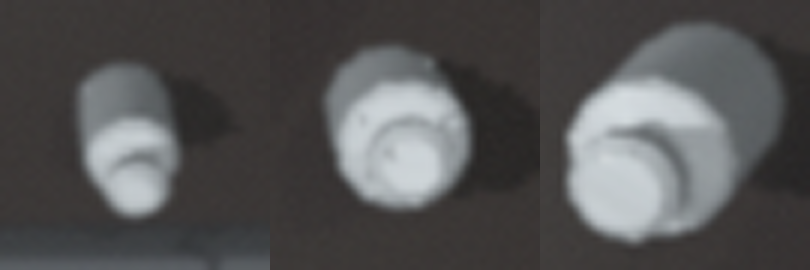

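Top and wrist cameras agree within about 3 mm, so I take the mean. First is the 50.

```bash
python3 jog.py '{"increments":[[0.6,-0.0337,0.0092,0,0],[0.6,-0.0337,0.0092,0,0],[0.6,-0.0337,0.0092,0,0],[0.6,-0.0337,0.0092,0,0],[0.6,-0.0337,0.0092,0,0],[0.6,-0.0337,0.0092,0,0],[0.6,0,0,0.035,0],[0.6,0,0,0.035,0],[0.6,0,0,0.035,0],[0.6,0,0,0.035,0]]}' 10
python3 jog.py '{"increments":[[0.6,0,0,0,0],[0.6,0,0,0,0]]}'
python3 -c "
from h import *
to(.6164,-.119,.024,1.658);snap('w3')"
```

```text
time: 5.03
position: [0.6165, -0.1186, 0.0816]
orientation: [[-0.996, -0.086, 0.001], [-0.086, 0.996, -0.0], [-0.001, -0.0, -1.0]]
force: [-0.2, -0.1, 0.2]
opening: 0.599
finger_force: 0.0
time: 5.2
position: [0.6138, -0.1183, 0.0806]
orientation: [[-0.996, -0.086, -0.006], [-0.086, 0.996, 0.001], [0.006, 0.002, -1.0]]
force: [1.0, 0.5, 0.8]
opening: 0.6
finger_force: 0.0
t5.2 pos [ 0.6138 -0.1183  0.0806] th 1.657 d [-0.0028 -0.001   0.0566] turn -0.001 q1 -0.23 q6 -1.89
cam [ 0.529 -0.125  0.242] [[-0.09, 1.0, 0.0], [0.94, 0.08, 0.32], [0.32, 0.03, -0.95]] 378.1457562190174
```

View pics/w3.png

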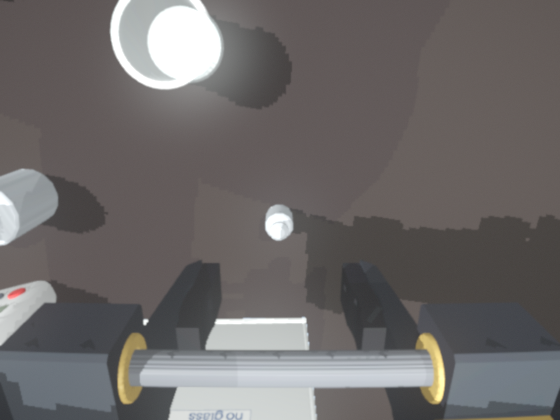

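The 50's knob is at (279,230), centred between the fingers, and the beaker at (170,40) is well clear.

```bash
python3 jog.py '{"increments":[[0.6,0,0,0,0],[0.6,0,0,0,0]]}' | head -4
python3 -c "
from h import *
d=pickle.load(open('w3.pkl','rb'))
print(cast(d,279.5,230,.03).round(4),cast(d,278.5,215,.0).round(4))
print([proj(d,(.6164,-.119,z)).round(1) for z in(0,.03)],proj(d,(.6138,-.1183,.03)))
to(.6164,-.119,.024,1.658)"
```

```text
time: 5.42
position: [0.6185, -0.1196, 0.0865]
orientation: [[-0.996, -0.087, 0.005], [-0.087, 0.996, -0.001], [-0.005, -0.002, -1.0]]
force: [-0.3, 0.5, -0.6]
[ 0.6145 -0.1185  0.03  ] [ 0.6158 -0.1191  0.    ]
[array([278.6, 215.9]), array([278.4, 232.8])] [279.8873654  228.87787415]
t5.4 pos [ 0.6185 -0.1196  0.0865] th 1.658 d [0.0024 0.0009 0.0625] turn -0.0 q1 -0.23 q6 -1.89
```

The arm sways a little after quick moves, so I'll ramp down the approach.

```bash
python3 jog.py '{"increments":[[0.6,0.001,0,0.008,0],[0.6,0,0,0.014,0],[0.6,0,0,0.014,0],[0.6,0,0,0.012,0],[0.6,0,0,0.007,0],[0.6,0,0,0.003,0],[0.6,0,0,0,0],[0.6,0,0,0,0],[0.6,0,0,0,0],[0.6,0,0,0,0]]}' 12
python3 -c "
from h import *
to(.6155,-.119,.024,1.658)"
```

```text
time: 6.25
position: [0.6158, -0.1192, 0.0258]
orientation: [[-0.996, -0.087, 0.001], [-0.087, 0.996, -0.0], [-0.001, -0.0, -1.0]]
force: [-0.4, 0.1, -0.8]
opening: 0.6
finger_force: 0.0
t6.2 pos [ 0.6158 -0.1192  0.0258] th 1.658 d [0.0003 0.0002 0.0018] turn 0.0 q1 -0.23 q6 -1.89
```

```bash
python3 jog.py '{"increments":[[0.6,0,0,0.002,0],[0.4,0,0,0,0],[0.0,0,0,0,0],[0,0,0,0,0],[0,0,0,0,0],[0,0,0,0,0],[0,0,0,0,0]]}' 12
python3 jog.py '{"increments":[[0,0,0,-0.008,0],[0,0,0,-0.015,0],[0,0,0,-0.015,0],[0,0,0,-0.015,0],[0,0,0,-0.015,0],[0,0,0,-0.015,0],[0,0,0,-0.01,0],[0,0,0,-0.004,0],[0,0,0,0,0],[0,0,0,0,0]]}' 
python3 -c "
from h import *
to(.5464,-.119+.2597,None,.356)
d=snap('w4')"
```

```text
time: 6.83
position: [0.6151, -0.119, 0.023]
orientation: [[-0.996, -0.087, 0.0], [-0.087, 0.996, -0.0], [-0.0, -0.0, -1.0]]
force: [0.3, -0.6, 0.1]
opening: 0.168
finger_force: 0.0
time: 7.67
position: [0.6149, -0.119, 0.1198]
orientation: [[-0.996, -0.087, -0.0], [-0.087, 0.996, 0.0], [0.0, 0.0, -1.0]]
force: [-0.9, -0.8, -0.3]
opening: 0.007
finger_force: 0.0
t7.7 pos [ 0.6149 -0.119   0.1198] th 1.658 d [0.0456 0.2646 0.    ] turn 1.302 q1 -0.23 q6 -1.89
cam [ 0.529 -0.126  0.281] [[-0.09, 1.0, -0.0], [0.94, 0.08, 0.32], [0.32, 0.03, -0.95]] 378.1457562190174
```

View pics/w4.png

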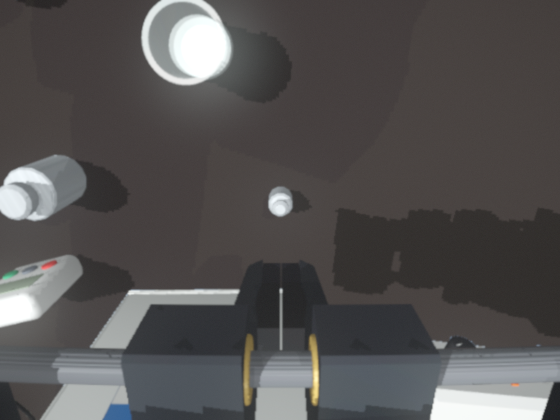

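The fingers shut on nothing. The 50 still stands at (281,205). I'll check where the fingertips project compared with the calibration.

```bash
python3 -c "
from h import *
d=pickle.load(open('w4.pkl','rb'))
p=np.array([.6149,-.119,.1198])
print('tip',proj(d,p-[0,0,.011]),'tip edges',proj(d,p+[-.009,0,-.011]),proj(d,p+[.009,0,-.011]),'grasp',proj(d,p+[0,0,.008]))
print('knob',cast(d,281,208,.03).round(4),'base',cast(d,280,191,0).round(4))
print('exp',proj(d,(.6155,-.119,.03)),proj(d,(.6155,-.119,0)))
cv2.imwrite('pics/z3.png',cv2.resize(d['frame'][170:300,230:330],None,fx=5,fy=4.6,interpolation=cv2.INTER_CUBIC))"
```

```text
tip [279.66982714 258.12675137] tip edges [281.23697112 241.85143864] [278.15176505 273.88386629] grasp [279.53996235 276.8797619 ]
knob [ 0.6153 -0.1183  0.03  ] base [ 0.6119 -0.1194  0.    ]
exp [279.9480608  208.15188519] [280.04252401 195.52153445]
```

View pics/z3.png

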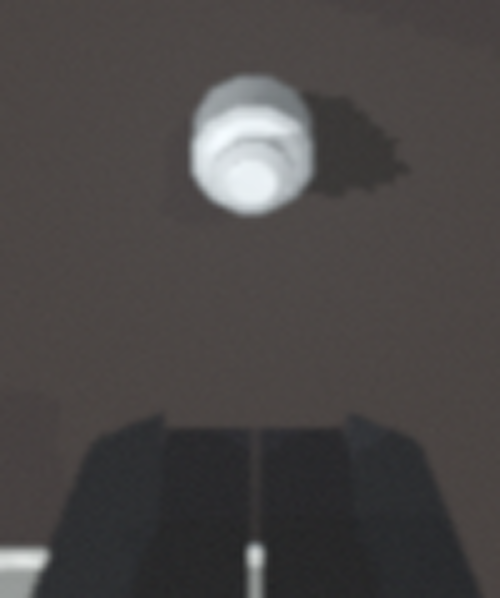

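```bash
python3 -c "
from h import *
from workcell import robot, workorder, get_image
d=get_image('scene');pickle.dump(d,open('s4.pkl','wb'))
p=np.array(robot.get_obs()['position']);print(p)
t=proj(d,p-[0,0,.011]);print('tip',t,'tip z+10',proj(d,p),'x+.01',proj(d,p+[.01,0,-.011]),'knob',proj(d,(.6155,-.119,.03)),proj(d,(.6155,-.119,0)))
x,y=t.round().astype(int)
c=d['frame'][y-60:y+60,x-60:x+60].copy();c=cv2.resize(c,(600,600),interpolation=cv2.INTER_CUBIC)
cv2.drawMarker(c,(300,300),(0,0,255),0,20);cv2.imwrite('pics/z4.png',c);print(x,y)"
```

```text
[ 0.61423774 -0.11882498  0.11882457]
tip [322.56428393 192.74521575] tip z+10 [322.84804523 188.26775383] x+.01 [326.05184165 191.8335221 ] knob [321.08742311 223.21148944] [320.35478045 234.4885797 ]
323 193
```

View pics/z4.png

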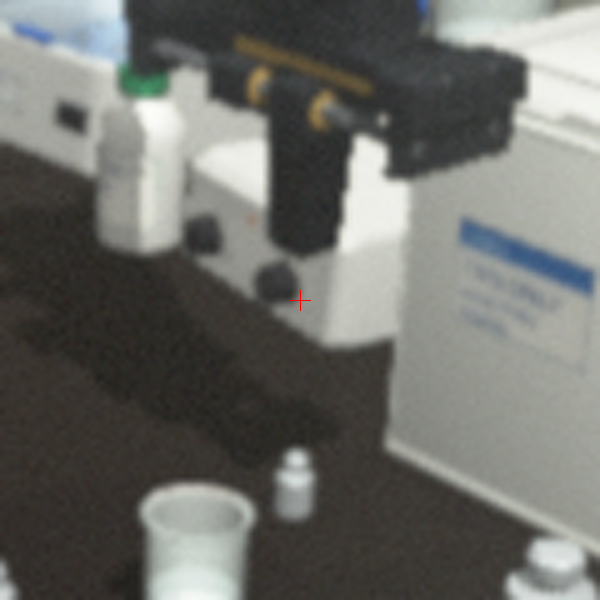

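Both views put the real fingertips about 21 mm higher than stated: 20 px in the wrist view and 10 px in the scene view. So the tips are at about TCP z + 10 mm, and the jaws closed just above the knob. I'll retry lower, watching the force.

```bash
python3 jog.py '{"increments":[[0.6,0,0,0.01,0],[0.6,0,0,0.02,0],[0.6,0,0,0.02,0],[0.6,0,0,0.02,0],[0.6,0,0,0.015,0],[0.6,0,0,0.01,0],[0.6,0,0,0.005,0],[0.6,0,0,0,0],[0.6,0,0,0,0]]}' 12 | sed -n '2p;4p'
python3 jog.py '{"increments":[[0.6,0,0,0.005,0],[0.6,0,0,0.005,0],[0.6,0,0,0.003,0],[0.6,0,0,0.003,0],[0.6,0,0,0,0],[0.6,0,0,0,0],[0.6,0,0,0,0]]}' | sed -n '2p;4p'
python3 jog.py '{"increments":[[0.3,0,0,0,0],[0.3,0,0,0,0],[0.3,0,0,0,0],[0.0,0,0,0,0],[0,0,0,0,0],[0,0,0,0,0],[0,0,0,0,0],[0,0,0,0,0],[0,0,0,0,0],[0,0,0,0,0]]}'
```

```text
position: [0.6152, -0.119, 0.0199]
force: [-0.3, -0.8, -0.6]
position: [0.6152, -0.119, 0.0041]
force: [0.2, 0.6, 1.0]
time: 9.93
position: [0.6155, -0.1192, 0.0046]
orientation: [[-0.996, -0.087, 0.001], [-0.087, 0.996, -0.0], [-0.001, -0.0, -1.0]]
force: [-2.1, -0.9, 5.3]
opening: 0.125
finger_force: 13.8
```

The jaws closed to 11 mm on the knob, and an upward force suggests they're on its upper half. I'll open and go 7 mm lower.

```bash
python3 jog.py '{"increments":[[0.4,0,0,0,0],[0.4,0,0,0,0],[0.4,0,0,0,0],[0.4,0,0,0.003,0],[0.4,0,0,0.002,0],[0.4,0,0,0.002,0],[0.4,0,0,0,0],[0.4,0,0,0,0],[0.4,0,0,0,0]]}' | sed -n '2p;4,6p'
python3 jog.py '{"increments":[[0.25,0,0,0,0],[0.25,0,0,0,0],[0.0,0,0,0,0],[0.0,0,0,0,0],[0,0,0,0,0],[0,0,0,0,0],[0,0,0,0,0],[0,0,0,0,0]]}'
python3 -c "
from h import *
from workcell import robot, workorder, get_image
d=get_image('scene')
c=d['frame'][173:253,261:381];cv2.imwrite('pics/z5.png',cv2.resize(c,None,fx=6,fy=6,interpolation=cv2.INTER_CUBIC))"
```

```text
position: [0.615, -0.119, -0.0032]
force: [0.1, 0.5, 0.5]
opening: 0.401
finger_force: 0.0
time: 11.35
position: [0.6152, -0.1191, -0.0029]
orientation: [[-0.996, -0.087, 0.0], [-0.087, 0.996, -0.0], [-0.0, -0.0, -1.0]]
force: [-0.3, 0.4, 1.0]
opening: 0.198
finger_force: 12.0
```

View pics/z5.png

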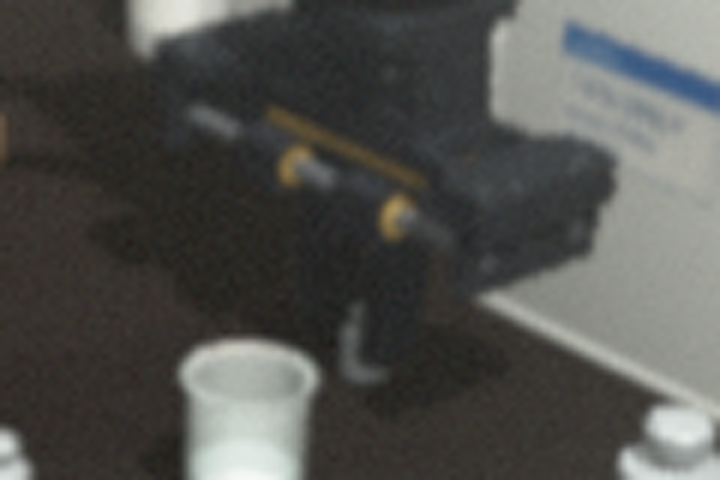

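The opening is 0.198 (17.4 mm), so the 50 is held by its body. Before lifting I want the real tip height relative to the weight, for clearance over the case.

```bash
python3 -c "
from h import *
d=pickle.load(open('s4.pkl','rb'))
f=lambda x,y,z:((proj(d,(x,y,z))-[261,173])*6).round(0)
for z in(0,.005,.01,.015,.02): print(z,'near finger nearside corners',f(.606,-.128,z),f(.606,-.145,z),'weight front',f(.6095,-.126,z))
d=pickle.load(open('w4.pkl','rb'))
p=np.array([.6149,-.119,.1198])
for z in(.009,.010,.012,.014,.016,.018): print(z,proj(d,p+[-.009,0,z]),proj(d,p+[-.006,0,z]))
"
```

```text
0 near finger nearside corners [351. 385.] [378. 403.] weight front [355. 380.]
0.005 near finger nearside corners [352. 373.] [379. 392.] weight front [356. 369.]
0.01 near finger nearside corners [352. 362.] [379. 380.] weight front [356. 358.]
0.015 near finger nearside corners [353. 351.] [380. 369.] weight front [357. 346.]
0.02 near finger nearside corners [354. 339.] [381. 357.] weight front [358. 335.]
0.009 [281.27161497 260.25570747] [280.68493858 266.23416844]
0.01 [281.27354575 261.28387544] [280.68359113 267.28916309]
0.012 [281.27747115 263.37500766] [280.68085049 269.43458644]
0.014 [281.28148399 265.51383932] [280.67804714 271.62857196]
0.016 [281.28558717 267.70199705] [280.67517894 273.872761  ]
0.018 [281.28978373 269.94118106] [280.67224365 276.16886844]
```

The tip is about 15 mm up the weight, so it will clear the case rim by about 3 mm when seated. I'll lift, carry to nest_50 and turn the jaws across the row.

```bash
python3 jog.py '{"increments":[[0,0,0,-0.006,0],[0,0,0,-0.014,0],[0,0,0,-0.02,0],[0,0,0,-0.02,0],[0,0,0,-0.015,0],[0,0,0,-0.005,0],[0,0,0,0,0]]}' | tail -2
python3 jog.py '{"increments":[[0,0.0026,0.0146,0,0],[0,0.005,0.03,0,0],[0,0.005,0.03,0,0],[0,0.005,0.03,0,0],[0,0.005,0.03,0,0],[0,0.005,0.03,0,0],[0,0.005,0.03,0,0],[0,0.005,0.03,0,0],[0,0.005,0.03,0,0],[0,0.003,0.01,0,0]]}' | tail -2
python3 jog.py '{"increments":[[0,0,0,0,0.08],[0,0,0,0,0.12],[0,0,0,0,0.12],[0,0,0,0,0.12],[0,0,0,0,0.12],[0,0,0,0,0.12],[0,0,0,0,0.12],[0,0,0,0,0.12],[0,0,0,0,0.12],[0,0,0,0,0.12]]}' | tail -2
python3 jog.py '{"increments":[[0,0,0,0,0.1],[0,0,0,0,0.04],[0,0,0,0,0],[0,0,0,0,0],[0,0,0,0,0],[0,0,0,0,0]]}' 
python3 -c "
from h import *
to(.5464,.1407,.03,.356);d=snap('w5')
for z in(.018,): print(proj(d,(.5464,.1407,z)))
g=cv2.GaussianBlur(d['frame'],(3,3),0)
cv2.imwrite('pics/z6.png',cv2.resize(g[110:410,130:430],None,fx=2,fy=2))
"
```

```text
opening: 0.195
finger_force: 12.0
opening: 0.197
finger_force: 12.0
opening: 0.199
finger_force: 12.0
time: 14.15
position: [0.5462, 0.1406, 0.0766]
orientation: [[-0.351, 0.936, -0.001], [0.936, 0.351, -0.0], [0.0, -0.001, -1.0]]
force: [0.4, 0.0, -0.6]
opening: 0.191
finger_force: 12.0
t14.2 pos [0.5462 0.1406 0.0766] th 0.359 d [0.     0.0003 0.0466] turn 0.003 q1 0.21 q6 -0.15
cam [0.515 0.22  0.237] [[0.94, 0.35, -0.0], [0.33, -0.89, 0.32], [0.11, -0.3, -0.95]] 378.1457562190174
[283.50030794 222.13980675]
```

View pics/z6.png

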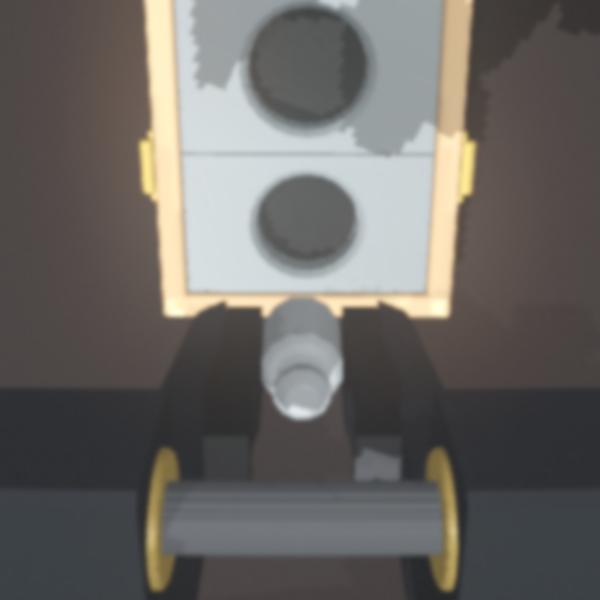

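The 50 is held upright, with its knob at (281,307). nest_50 is seen at (282.5,221), against a prediction of (283.5,222). The match is good, so I'll lower it.

```bash
python3 -c "
from h import *
d=pickle.load(open('w5.pkl','rb'))
print(proj(d,(.5462,.1406,.1096)),'seen 281,307; base edge seen 259:',proj(d,(.5462-.0032,.1406+.0084,.0796)))"
python3 jog.py '{"increments":[[0,0,0,0.008,0],[0,0,0,0.015,0],[0,0,0,0.015,0],[0,0,0,0.012,0],[0,0,0,0.005,0],[0,0,0,0.002,0],[0,0,0,0,0],[0,0,0,0,0],[0,0,0,0,0]]}' | sed -n '2p;4,6p'
python3 jog.py '{"increments":[[0,0,0,0.003,0],[0,0,0,0.003,0],[0,0,0,0.002,0],[0,0,0,0,0],[0,0,0,0,0]]}' | sed -n '2p;4,6p'
```

```text
[284.25734448 306.45108597] seen 281,307; base edge seen 259: [283.73309985 252.53808726]
position: [0.5475, 0.1408, 0.0209]
force: [-0.2, -0.4, -0.4]
opening: 0.194
finger_force: 12.0
position: [0.5464, 0.1406, 0.0118]
force: [0.4, 0.1, -1.0]
opening: 0.192
finger_force: 12.0
```

```bash
python3 jog.py '{"increments":[[0,0,0,0.002,0],[0,0,0,0,0],[0,0,0,0.001,0],[0,0,0,0,0],[0,0,0,0,0]]}' | sed -n '2p;4,6p'
python3 jog.py '{"increments":[[0,0,0,0.001,0],[0,0,0,0,0],[0,0,0,0,0]]}' | sed -n '2p;4,6p'
python3 jog.py '{"increments":[[0,0,0,0.001,0],[0,0,0,0,0],[0,0,0,0,0]]}' | sed -n '2p;4,6p'
```

```text
position: [0.5466, 0.1406, 0.009]
force: [0.1, 0.3, -0.7]
opening: 0.194
finger_force: 12.0
position: [0.5468, 0.1406, 0.0082]
force: [0.4, -0.0, -0.3]
opening: 0.193
finger_force: 12.0
position: [0.5469, 0.1407, 0.008]
force: [-2.2, -0.6, 6.7]
opening: 0.193
finger_force: 12.0
```

Contact came at TCP z 0.008, as expected (seated). I'll release, rise and travel to the 100.

```bash
python3 jog.py '{"increments":[[0.45,0,0,-0.001,0],[0.45,0,0,0,0],[0.45,0,0,0,0],[0.45,0,0,0,0],[0.45,0,0,0,0],[0.45,0,0,-0.005,0],[0.45,0,0,-0.015,0],[0.45,0,0,-0.03,0],[0.45,0,0,-0.03,0],[0.45,0,0,-0.02,0]]}' | sed -n '2p;4,6p'
python3 -c "
from h import *
d=snap('w6');f=d['frame']
c=proj(d,(.5464,.1407,.011+.03));print(c)
x,y=c.round().astype(int)
cv2.imwrite('pics/c6.png',f[y-60:y+60,x-60:x+60])
g=f.max(2);b=f.astype(int)
" 
python3 jog.py '{"increments":[[0.45,-0.012,-0.011,0,0],[0.45,-0.0255,-0.0227,0,0],[0.45,-0.0255,-0.0227,0,0],[0.45,-0.0255,-0.0227,0,0],[0.45,-0.0255,-0.0227,0,0],[0.45,-0.0255,-0.0227,0,0],[0.45,-0.0255,-0.0227,0,0],[0.45,-0.0255,-0.0227,0,0],[0.45,-0.0255,-0.0227,0,0],[0.45,-0.012,-0.011,0,0]]}' >/dev/null
python3 jog.py '{"increments":[[0.45,0,0,0,0],[0.45,0,0,0,0],[0.45,0,0,0,0],[0.45,0,0,0,0]]}' | sed -n '1,2p'
python3 -c "
from h import *
to(.435,-.144,-.002,.357);d=snap('w7');f=d['frame']
c=proj(d,(.435,-.144,.038)); print(c,proj(d,(.435,-.144,.013)))
x,y=c.round().astype(int)
g=f.max(2)
for q,s in blobs(g>110,100,20000):
    if abs(q[0]-c[0])<60 and abs(q[1]-c[1])<60: print(q,s)
a=cv2.imread('pics/c6.png');b=f[y-60:y+60,x-60:x+60]
cv2.imwrite('pics/z7.png',cv2.resize(np.hstack([a,b]),None,fx=3.3,fy=3.3))
"
```

```text
position: [0.5477, 0.1408, 0.1109]
force: [0.5, -0.1, 0.8]
opening: 0.45
finger_force: 0.0
cam [0.516 0.22  0.272] [[0.94, 0.35, 0.0], [0.33, -0.89, 0.32], [0.12, -0.3, -0.95]] 378.1457562190174
[280.75017664 215.43655363]
time: 18.33
position: [0.4356, -0.1434, 0.1075]
t18.3 pos [ 0.4356 -0.1434  0.1075] th 0.359 d [-0.0004 -0.0007  0.1095] turn 0.002 q1 -0.37 q6 -0.73
cam [ 0.404 -0.064  0.268] [[0.94, 0.35, -0.0], [0.33, -0.89, 0.32], [0.11, -0.3, -0.95]] 378.1457562190174
[281.8178699  216.73976961] [281.75688056 204.49297798]
[280.11145511 205.52321981] [264 185  33  40 969]
```

View pics/z7.png

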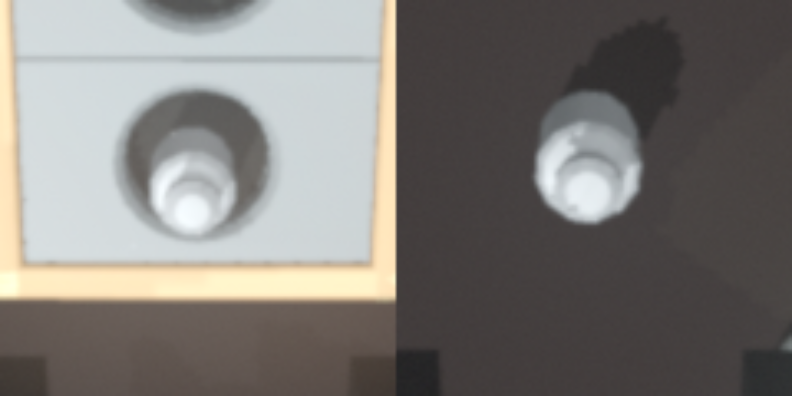

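Left: the 50 stands upright inside its nest. Right: the 100's knob is at (280,214), within 2 mm of the expected spot. I'll descend on it with that small correction.

```bash
python3 jog.py '{"increments":[[0.45,0.0006,-0.0015,0.01,0],[0.45,0,0,0.02,0],[0.45,0,0,0.02,0],[0.45,0,0,0.02,0],[0.45,0,0,0.018,0],[0.45,0,0,0.01,0],[0.45,0,0,0.006,0],[0.45,0,0,0.004,0],[0.45,0,0,0,0],[0.45,0,0,0,0]]}' 14 | sed -n '1,2p;4,6p'
python3 jog.py '{"increments":[[0.45,0,0,0,0],[0.45,0,0,0,0],[0.3,0,0,0,0],[0.3,0,0,0,0],[0.0,0,0,0,0],[0,0,0,0,0],[0,0,0,0,0],[0,0,0,0,0],[0,0,0,0,0]]}'| sed -n '2p;4,6p'
```

```text
time: 19.22
position: [0.4349, -0.1443, 0.0005]
force: [-0.0, -0.2, 0.7]
opening: 0.448
finger_force: 0.0
position: [0.4346, -0.1444, 0.0003]
force: [-0.4, 0.1, 2.2]
opening: 0.24
finger_force: 14.0
```

```bash
python3 jog.py '{"increments":[[0,0,0,-0.006,0],[0,0,0,-0.014,0],[0,0,0,-0.02,0],[0,0,0,-0.02,0],[0,0,0,-0.02,0],[0,0,0,-0.007,0],[0,0,0,0,0]]}' | tail -2
python3 jog.py '{"increments":[[0,0.02,0.015,0,0],[0,0.0305,0.0226,0,0],[0,0.0305,0.0226,0,0],[0,0.0305,0.0226,0,0],[0,0.0305,0.0226,0,0],[0,0.0305,0.0226,0,0],[0,0.0305,0.0226,0,0],[0,0.0305,0.0226,0,0],[0,0.0305,0.0226,0,0],[0,0.012,0.009,0,0]]}' | tail -2
python3 jog.py '{"increments":[[0,0,0,0,0],[0,0,0,0,0],[0,0,0,0,0],[0,0,0,0,0]]}' 
python3 -c "
from h import *
to(.5297,.1857,.0113,.356);d=snap('w8');f=d['frame']
c=proj(d,(.5297,.1857,.018));print(c)
g=cv2.GaussianBlur(f,(3,3),0).max(2);x,y=c.round().astype(int)
m=np.zeros_like(g);m[y-35:y+36,x-40:x+41]=1
for q,s in blobs((g<110)&(m>0),200,9000): print(q,s,cast(d,*q,.019))
"
```

```text
opening: 0.241
finger_force: 14.0
opening: 0.241
finger_force: 14.0
time: 21.72
position: [0.5283, 0.1843, 0.0862]
orientation: [[-0.349, 0.937, -0.002], [0.937, 0.349, -0.001], [-0.0, -0.002, -1.0]]
force: [0.1, -0.3, -0.9]
opening: 0.241
finger_force: 14.0
t21.7 pos [0.5283 0.1843 0.0862] th 0.357 d [0.0008 0.0019 0.0749] turn 0.001 q1 0.29 q6 -0.06
cam [0.497 0.264 0.247] [[0.94, 0.35, -0.0], [0.33, -0.89, 0.32], [0.11, -0.3, -0.95]] 378.1457562190174
[285.92268415 215.64441358]
[285.37346174 212.8999465 ] [ 260  190   51   47 1869] [0.5285664  0.18767373 0.019     ]
```

```bash
python3 jog.py '{"increments":[[0,0.001,0.0015,0.008,0],[0,0,0,0.016,0],[0,0,0,0.018,0],[0,0,0,0.016,0],[0,0,0,0.008,0],[0,0,0,0.003,0],[0,0,0,0,0],[0,0,0,0,0],[0,0,0,0,0]]}' | sed -n '2p;4p'
python3 jog.py '{"increments":[[0,0,0,0.002,0],[0,0,0,0.001,0],[0,0,0,0.001,0],[0,0,0,0,0],[0,0,0,0,0]]}' | sed -n '2p;4p'
```

```text
position: [0.5314, 0.1877, 0.0191]
force: [0.3, -0.1, -0.4]
position: [0.5303, 0.1875, 0.014]
force: [-0.1, 0.3, -0.7]
```

```bash
python3 jog.py '{"increments":[[0,0,0,0.0015,0],[0,0,0,0,0],[0,0,0,0,0]]}' | sed -n '2p;4p'
python3 jog.py '{"increments":[[0,0,0,0.001,0],[0,0,0,0,0],[0,0,0,0,0]]}' | sed -n '2p;4p'
python3 jog.py '{"increments":[[0,0,0,0.001,0],[0,0,0,0,0],[0,0,0,0,0]]}' | sed -n '2p;4p'
```

```text
position: [0.5302, 0.1875, 0.0123]
force: [0.1, -0.0, -0.3]
position: [0.5304, 0.1875, 0.0115]
force: [0.2, -0.3, -1.2]
position: [0.5305, 0.1875, 0.0113]
force: [-1.7, -1.1, 5.1]
```

```bash
python3 jog.py '{"increments":[[0.5,0,0,-0.001,0],[0.5,0,0,0,0],[0.5,0,0,0,0],[0.5,0,0,0,0],[0.5,0,0,0,0],[0.5,0,0,-0.005,0],[0.5,0,0,-0.015,0],[0.5,0,0,-0.03,0],[0.5,0,0,-0.03,0],[0.5,0,0,-0.02,0]]}' | sed -n '2p;4,6p'
python3 jog.py '{"increments":[[0.5,-0.016,-0.008,0,0],[0.5,-0.0322,-0.0161,0,0],[0.5,-0.0322,-0.0161,0,0],[0.5,-0.0322,-0.0161,0,0],[0.5,-0.0322,-0.0161,0,0],[0.5,-0.0322,-0.0161,0,0],[0.5,-0.0322,-0.0161,0,0],[0.5,-0.0322,-0.0161,0,0],[0.5,-0.0322,-0.0161,0,0],[0.5,-0.0322,-0.0161,0,0]]}' >/dev/null
python3 jog.py '{"increments":[[0.5,-0.0322,-0.0161,0,0],[0.5,-0.0322,-0.0161,0,0],[0.5,-0.0322,-0.0161,0,0],[0.5,-0.0322,-0.0161,0,0],[0.5,-0.016,-0.008,0,0],[0.5,0,0,0,0],[0.5,0,0,0,0],[0.5,0,0,0,0],[0.5,0,0,0,0]]}' | sed -n '1,2p'
python3 -c "
from h import *
to(.4772,-.3133,.001,.357);d=snap('w9');f=d['frame']
print(proj(d,(.4772,-.3133,.048)),proj(d,(.4772,-.3133,.033)),proj(d,(.4772,-.3133,.0)))
c=proj(d,(.4772,-.3133,.02)); 
g=f.max(2)
for th in(110,190):
  for q,s in blobs(g>th,60,20000):
    if abs(q[0]-c[0])<40 and abs(q[1]-c[1])<50: print(q,s)
"
```

```text
position: [0.5314, 0.1878, 0.1144]
force: [0.6, 1.0, 0.6]
opening: 0.498
finger_force: 0.0
time: 26.1
position: [0.4772, -0.312, 0.1114]
t26.1 pos [ 0.4772 -0.312   0.1114] th 0.359 d [-0.0013 -0.0004  0.1104] turn 0.002 q1 -0.62 q6 -0.98
cam [ 0.446 -0.233  0.272] [[0.94, 0.35, -0.0], [0.33, -0.89, 0.32], [0.11, -0.3, -0.95]] 378.1457562190174
[282.27766756 221.25417995] [282.20301195 213.22181236] [282.06466552 198.3590443 ]
[281.28248974 210.64363885] [ 260  184   42   51 1462]
[275.39177102 218.10912343] [262 198  30  35 559]
```

```bash
python3 jog.py '{"increments":[[0.5,-0.001,-0.001,0.01,0],[0.5,0,0,0.02,0],[0.5,0,0,0.02,0],[0.5,0,0,0.02,0],[0.5,0,0,0.018,0],[0.5,0,0,0.01,0],[0.5,0,0,0.006,0],[0.5,0,0,0.004,0],[0.5,0,0,0,0],[0.5,0,0,0,0]]}' 18 | sed -n '1,2p;4,6p'
python3 jog.py '{"increments":[[0.5,0,0,0.002,0],[0.5,0,0,0,0],[0.4,0,0,0,0],[0.4,0,0,0,0],[0.0,0,0,0,0],[0,0,0,0,0],[0,0,0,0,0],[0,0,0,0,0],[0,0,0,0,0]]}'| sed -n '2p;4,6p'
```

```text
time: 26.98
position: [0.4772, -0.3151, 0.0042]
force: [-0.8, -0.7, 0.9]
opening: 0.501
finger_force: 0.0
position: [0.4772, -0.315, 0.0019]
force: [2.0, 1.1, 1.5]
opening: 0.309
finger_force: 18.0
```

```bash
python3 jog.py '{"increments":[[0,0,0,-0.006,0],[0,0,0,-0.014,0],[0,0,0,-0.02,0],[0,0,0,-0.025,0],[0,0,0,-0.025,0],[0,0,0,-0.01,0],[0,0,0,0,0]]}' | tail -2
python3 jog.py '{"increments":[[0,0.017,0.0073,0,0],[0,0.0336,0.015,0,0],[0,0.0336,0.015,0,0],[0,0.0336,0.015,0,0],[0,0.0336,0.015,0,0],[0,0.0336,0.015,0,0],[0,0.0336,0.015,0,0],[0,0.0336,0.015,0,0],[0,0.0336,0.015,0,0]]}' | tail -2
python3 jog.py '{"increments":[[0,0.0336,0.015,0,0],[0,0.0336,0.015,0,0],[0,0.0336,0.015,0,0],[0,0.0336,0.015,0,0],[0,0.0336,0.015,0,0],[0,0.0336,0.015,0,0],[0,0.017,0.0073,0,0],[0,0,0,0,0],[0,0,0,0,0],[0,0,0,0,0]]}' | tail -2
python3 jog.py '{"increments":[[0,0,0,0,0],[0,0,0,0,0],[0,0,0,0,0]]}' 
python3 -c "
from h import *
to(.5109,.2363,.0129,.356);d=snap('w10');f=d['frame']
c=proj(d,(.5109,.2363,.018));print(c)
g=cv2.GaussianBlur(f,(3,3),0).max(2);x,y=c.round().astype(int)
m=np.zeros_like(g);m[y-42:y+40,x-45:x+46]=1
for q,s in blobs((g<110)&(m>0),200,9000): print(q,s,cast(d,*q,.019))
"
```

```text
opening: 0.309
finger_force: 18.0
opening: 0.309
finger_force: 18.0
opening: 0.307
finger_force: 18.0
time: 30.15
position: [0.5103, 0.2351, 0.1014]
orientation: [[-0.349, 0.937, -0.0], [0.937, 0.349, -0.0], [-0.0, -0.0, -1.0]]
force: [-0.4, -0.8, -0.8]
opening: 0.311
finger_force: 18.0
t30.1 pos [0.5103 0.2351 0.1014] th 0.356 d [0.0009 0.001  0.0885] turn 0.0 q1 0.39 q6 0.03
cam [0.479 0.315 0.262] [[0.94, 0.35, -0.0], [0.33, -0.89, 0.32], [0.11, -0.3, -0.95]] 378.1457562190174
[284.37862769 207.83080446]
[283.73031329 205.24470787] [ 255  179   58   53 2362] [0.50970344 0.2382074  0.019     ]
```

```bash
python3 jog.py '{"increments":[[0,0.001,0.0005,0.008,0],[0,0,0,0.018,0],[0,0,0,0.02,0],[0,0,0,0.018,0],[0,0,0,0.01,0],[0,0,0,0.004,0],[0,0,0,0.002,0],[0,0,0,0,0],[0,0,0,0,0]]}' | sed -n '2p;4p'
python3 jog.py '{"increments":[[0,0,0,0.003,0],[0,0,0,0.001,0],[0,0,0,0,0],[0,0,0,0,0]]}' | sed -n '2p;4p'
python3 jog.py '{"increments":[[0,0,0,0.001,0],[0,0,0,0,0],[0,0,0,0,0]]}' | sed -n '2p;4p'
```

```text
position: [0.5113, 0.2378, 0.0224]
force: [0.7, -0.0, -1.6]
position: [0.5105, 0.2375, 0.0178]
force: [0.1, -0.2, -1.4]
position: [0.5103, 0.2375, 0.0165]
force: [0.0, -0.8, -2.2]
```

```bash
python3 jog.py '{"increments":[[0,0,0,0.0015,0],[0,0,0,0.001,0],[0,0,0,0,0],[0,0,0,0,0]]}' | sed -n '2p;4p'
python3 jog.py '{"increments":[[0,0,0,0.001,0],[0,0,0,0,0],[0,0,0,0,0]]}' | sed -n '2p;4p'
python3 jog.py '{"increments":[[0,0,0,0.0007,0],[0,0,0,0,0],[0,0,0,0,0]]}' | sed -n '2p;4p'
```

```text
position: [0.5102, 0.2374, 0.0138]
force: [0.6, -0.0, -1.6]
position: [0.5104, 0.2375, 0.013]
force: [0.1, 0.3, -2.1]
position: [0.5105, 0.2375, 0.0129]
force: [-2.7, -1.1, 4.6]
```

```bash
python3 jog.py '{"increments":[[0.6,0,0,-0.001,0],[0.6,0,0,0,0],[0.6,0,0,0,0],[0.6,0,0,0,0],[0.6,0,0,0,0],[0.6,0,0,-0.005,0],[0.6,0,0,-0.015,0],[0.6,0,0,-0.03,0],[0.6,0,0,-0.03,0],[0.6,0,0,-0.02,0]]}' | sed -n '2p;4,6p'
python3 jog.py '{"increments":[[0.6,-0.0174,-0.0074,0,0],[0.6,-0.0338,-0.015,0,0],[0.6,-0.0338,-0.015,0,0],[0.6,-0.0338,-0.015,0,0],[0.6,-0.0338,-0.015,0,0],[0.6,-0.0338,-0.015,0,0],[0.6,-0.0338,-0.015,0,0],[0.6,-0.0338,-0.015,0,0],[0.6,-0.0338,-0.015,0,0],[0.6,-0.0338,-0.015,0,0]]}' >/dev/null
python3 jog.py '{"increments":[[0.6,-0.0338,-0.015,0,0],[0.6,-0.0338,-0.015,0,0],[0.6,-0.0338,-0.015,0,0],[0.6,-0.0338,-0.015,0,0],[0.6,-0.0174,-0.0074,0,0],[0.6,0,0,0,0],[0.6,0,0,0,-0.08],[0.6,0,0,0,-0.12],[0.6,0,0,0,-0.12],[0.6,0,0,0,-0.12]]}' | sed -n '1,2p'
python3 jog.py '{"increments":[[0.6,0,0,0,-0.12],[0.6,0,0,0,-0.12],[0.6,0,0,0,-0.12],[0.6,0,0,0,-0.12],[0.6,0,0,0,-0.12],[0.6,0,0,0,-0.12],[0.6,0,0,0,-0.1],[0.6,0,0,0,-0.04],[0.6,0,0,0,0],[0.6,0,0,0,0]]}' | sed -n '1,2p'
python3 -c "
from h import *
to(.616,-.288,.008,1.657);d=snap('w11');f=d['frame']
print([proj(d,(.616,-.288,z)).round(1) for z in(.062,.044,0)])
c=proj(d,(.616,-.288,.03)); 
g=f.max(2)
for th in(100,150):
  for q,s in blobs(g>th,60,20000):
    if abs(q[0]-c[0])<60 and abs(q[1]-c[1])<70: print(q,s)
"
```

```text
position: [0.5114, 0.2379, 0.1162]
force: [-0.3, 0.1, 0.9]
opening: 0.598
finger_force: 0.0
time: 34.87
position: [0.48, -0.2792, 0.1134]
time: 35.7
position: [0.4801, -0.2793, 0.1135]
t35.7 pos [ 0.4801 -0.2793  0.1135] th 1.657 d [-0.1346 -0.0204  0.1055] turn 0.0 q1 -0.57 q6 -2.23
cam [ 0.394 -0.286  0.274] [[-0.09, 1.0, -0.0], [0.94, 0.08, 0.32], [0.32, 0.03, -0.95]] 378.1457562190174
[array([252.1, 398.6]), array([253.8, 380.3]), array([257., 343.])]
[239.75373134 340.28358209] [234 330  12  19 134]
[312.62107504 374.23124002] [ 145  335  300   67 3758]
[250.11627907 395.99501661] [234 386  33  23 602]
[240.6637931  416.74137931] [230 413  23   7 116]
[249.97668394 397.0492228 ] [237 388  27  19 386]
```

```bash
python3 jog.py '{"increments":[[0.6,-0.0146,-0.003,0,0],[0.6,-0.03,-0.0045,0,0],[0.6,-0.03,-0.0045,0,0],[0.6,-0.03,-0.0045,0,0],[0.6,-0.02,-0.0035,0,0],[0.6,-0.01,-0.001,0,0],[0.6,0,0,0,0],[0.6,0,0,0,0],[0.6,0,0,0,0],[0.6,0,0,0,0]]}' | sed -n '1,2p;4p'
python3 -c "
from h import *
to(.616,-.2885,.008,1.657);d=snap('w12');f=d['frame']
print([proj(d,(.616,-.2885,z)).round(1) for z in(.062,.044,0)])
c=proj(d,(.616,-.2885,.03)); 
g=f.max(2)
for th in(90,110,190):
  for q,s in blobs(g>th,60,20000):
    if abs(q[0]-c[0])<60 and abs(q[1]-c[1])<70: print(th,q,s)
"
```

```text
time: 36.58
position: [0.6145, -0.2892, 0.1131]
force: [0.1, 1.2, -1.0]
t36.6 pos [ 0.6145 -0.2892  0.1131] th 1.657 d [-0.0017  0.0005  0.1051] turn 0.0 q1 -0.48 q6 -2.13
cam [ 0.529 -0.296  0.274] [[-0.09, 1.0, -0.0], [0.94, 0.08, 0.32], [0.32, 0.03, -0.95]] 378.1457562190174
[array([280.9, 230.6]), array([280.9, 220. ]), array([280.9, 199.5])]
90 [277.81594635 215.04694486] [ 251  177   58   70 2684]
110 [277.6328935  217.55796418] [ 252  192   55   55 2122]
```

```bash
python3 jog.py '{"increments":[[0.6,-0.001,0,0.01,0],[0.6,0,0,0.02,0],[0.6,0,0,0.02,0],[0.6,0,0,0.02,0],[0.6,0,0,0.012,0],[0.6,0,0,0.006,0],[0.6,0,0,0.003,0],[0.6,0,0,0,0],[0.6,0,0,0,0]]}' 25 | sed -n '1,2p;4,6p'
python3 jog.py '{"increments":[[0.6,0,0,0.006,0],[0.6,0,0,0.005,0],[0.6,0,0,0.003,0],[0.6,0,0,0,0],[0.6,0,0,0,0]]}' | sed -n '2p;4,6p'
python3 jog.py '{"increments":[[0.5,0,0,0,0],[0.5,0,0,0,0],[0.0,0,0,0,0],[0,0,0,0,0],[0,0,0,0,0],[0,0,0,0,0],[0,0,0,0,0]]}'| sed -n '2p;4,6p'
```

```text
time: 37.38
position: [0.6177, -0.2897, 0.0233]
force: [0.8, -0.1, 0.1]
opening: 0.603
finger_force: 0.0
position: [0.6167, -0.2891, 0.008]
force: [-0.3, 0.6, -0.2]
opening: 0.601
finger_force: 0.0
position: [0.6172, -0.2895, 0.0086]
force: [-0.3, -1.2, 1.0]
opening: 0.421
finger_force: 25.0
```

```bash
python3 jog.py '{"increments":[[0,0,0,-0.006,0],[0,0,0,-0.014,0],[0,0,0,-0.02,0],[0,0,0,-0.025,0],[0,0,0,-0.025,0],[0,0,0,-0.01,0],[0,0,0,0,0]]}' | sed -n '2p;4,6p'
python3 jog.py '{"increments":[[0,0.015,0,0,0],[0,0.03,0,0,0],[0,0.03,0,0,0],[0,0.03,0,0,0],[0,0.02,0,0,0],[0,0.005,0,0,0],[0,0,0,0,0.06],[0,0,0,0,0.12],[0,0,0,0,0.12],[0,0,0,0,0.12]]}' | sed -n '1,2p;4,6p'
python3 jog.py '{"increments":[[0,0,0,0,0.12],[0,0,0,0,0.12],[0,0,0,0,0.12],[0,0,0,0,0.12],[0,0,0,0,0.12],[0,0,0,0,0.12],[0,0,0,0,0.12],[0,0,0,0,0.04],[0,0,0,0,0],[0,0,0,0,0]]}' | sed -n '1,2p;4,6p'
python3 -c "
from h import *
to(.4886,.2963,.0196,.356)"
```

```text
position: [0.6193, -0.2905, 0.1127]
force: [0.2, -1.4, -4.6]
opening: 0.42
finger_force: 25.0
time: 39.8
position: [0.4872, -0.3001, 0.107]
force: [0.3, 0.5, -4.5]
opening: 0.424
finger_force: 25.0
time: 40.63
position: [0.4873, -0.3001, 0.1073]
force: [-0.3, -0.4, -5.3]
opening: 0.422
finger_force: 25.0
t40.6 pos [ 0.4873 -0.3001  0.1073] th 0.360 d [0.5577 0.2112 0.0883] turn 0.004 q1 -0.60 q6 -0.96
```

```bash
python3 jog.py '{"increments":[[0,0.0163,0.0058,0,0.004],[0,0.035,0.0133,0,0],[0,0.035,0.0133,0,0],[0,0.035,0.0133,0,0],[0,0.035,0.0133,0,0],[0,0.035,0.0133,0,0],[0,0.035,0.0133,0,0],[0,0.035,0.0133,0,0],[0,0.035,0.0133,0,0],[0,0.035,0.0133,0,0]]}' | tail -2
python3 jog.py '{"increments":[[0,0.035,0.0133,0,0],[0,0.035,0.0133,0,0],[0,0.035,0.0133,0,0],[0,0.035,0.0133,0,0],[0,0.035,0.0133,0,0],[0,0.035,0.0133,0,0],[0,0.0163,0.0058,0,0],[0,0,0,0,0],[0,0,0,0,0],[0,0,0,0,0]]}' | tail -2
python3 jog.py '{"increments":[[0,0,0,0,0],[0,0,0,0,0],[0,0,0,0,0]]}' 
python3 -c "
from h import *
to(.4886,.2963,.0196,.356);d=snap('w13');f=d['frame']
c=proj(d,(.4886,.2963,.018));print(c)
g=cv2.GaussianBlur(f,(3,3),0).max(2);x,y=c.round().astype(int)
m=np.zeros_like(g);m[y-48:y+46,x-50:x+51]=1
for q,s in blobs((g<110)&(m>0),200,9000): print(q,s,cast(d,*q,.019))
"
```

```text
opening: 0.422
finger_force: 25.0
opening: 0.418
finger_force: 25.0
time: 42.55
position: [0.4922, 0.2945, 0.1083]
orientation: [[-0.345, 0.938, -0.0], [0.938, 0.345, -0.0], [-0.0, -0.0, -1.0]]
force: [0.6, -0.5, -5.1]
opening: 0.417
finger_force: 25.0
t42.5 pos [0.4922 0.2945 0.1083] th 0.353 d [ 0.0029 -0.0028  0.0887] turn -0.003 q1 0.50 q6 0.14
cam [0.461 0.374 0.269] [[0.94, 0.35, -0.0], [0.33, -0.89, 0.32], [0.11, -0.3, -0.95]] 378.1457562190174
[278.86193442 201.8079952 ]
[278.33653032 197.71875882] [ 243  166   71   63 3545] [0.48712238 0.29928788 0.019     ]
```

```bash
python3 jog.py '{"increments":[[0,0.0035,-0.0028,0.008,0],[0,0,0,0.018,0],[0,0,0,0.02,0],[0,0,0,0.018,0],[0,0,0,0.01,0],[0,0,0,0.004,0],[0,0,0,0.002,0],[0,0,0,0,0],[0,0,0,0,0]]}' | sed -n '2p;4p'
python3 jog.py '{"increments":[[0,0,0,0.003,0],[0,0,0,0.001,0],[0,0,0,0,0],[0,0,0,0,0]]}' | sed -n '2p;4p'
python3 jog.py '{"increments":[[0,0,0,0.001,0],[0,0,0,0,0],[0,0,0,0,0]]}' | sed -n '2p;4p'
```

```text
position: [0.4892, 0.2984, 0.0293]
force: [-0.8, 0.5, -5.5]
position: [0.4884, 0.298, 0.0246]
force: [-0.4, -0.5, -4.0]
position: [0.4882, 0.2979, 0.0233]
force: [0.1, 0.1, -5.7]
```

```bash
python3 jog.py '{"increments":[[0,0,0,0.0015,0],[0,0,0,0.001,0],[0,0,0,0,0],[0,0,0,0,0]]}' | sed -n '2p;4p'
python3 jog.py '{"increments":[[0,0,0,0.001,0],[0,0,0,0,0],[0,0,0,0,0]]}' | sed -n '2p;4p'
python3 jog.py '{"increments":[[0,0,0,0.0007,0],[0,0,0,0,0],[0,0,0,0,0]]}' | sed -n '2p;4p'
```

```text
position: [0.4881, 0.2978, 0.0206]
force: [0.0, 0.4, -5.0]
position: [0.4882, 0.2979, 0.0197]
force: [0.1, -0.3, -4.7]
position: [0.4884, 0.298, 0.0196]
force: [-1.2, -1.5, -0.8]
```

Seated: the load went off the wrist at the expected height. I'll release, rise, and look once from above.

```bash
python3 jog.py '{"increments":[[0.7,0,0,-0.0005,0],[0.7,0,0,0,0],[0.7,0,0,0,0],[0.7,0,0,0,0],[0.7,0,0,0,0],[0.7,0,0,-0.005,0],[0.7,0,0,-0.015,0],[0.7,0,0,-0.03,0],[0.7,0,0,-0.03,0],[0.7,0,0,-0.03,0]]}' | sed -n '2p;4,6p'
python3 jog.py '{"increments":[[0.7,0.0,0,-0.03,0],[0.7,0,0,-0.03,0],[0.7,-0.03,0,-0.02,0],[0.7,-0.03,0,0,0],[0.7,-0.03,0,0,0],[0.7,-0.03,0,0,0],[0.7,-0.02,0,0,0],[0.7,0,0,0,0],[0.7,0,0,0,0],[0.7,0,0,0,0]]}' | sed -n '1,2p;4,6p'
python3 -c "
from h import *
d=snap('w14');f=d['frame']
N=dict(n500=(.4883,.2968,.073),n200=(.5106,.2366,.059),n100=(.5293,.1862,.049),n50=(.546,.141,.041))
for k,v in N.items(): print(k,proj(d,v).round(1),proj(d,(*v[:2],.011)).round(1))
from workcell import robot, workorder, get_image
s=get_image('top')['frame'];b=cv2.resize(s[150:260,300:420],(300,275))
a=f[20:320,150:450];a=cv2.resize(a,(490,490))
o=np.zeros((490,790,3),np.uint8);o[:,:490]=a;o[:275,490:]=b;cv2.imwrite('pics/z8.png',o)
g=s.max(2)
print([ (q.round(1),r[4]) for q,r in blobs(g>75,15,900) if 300<q[0]<425 and 150<q[1]<260])
"
```

```text
position: [0.4878, 0.2976, 0.1307]
force: [1.0, 0.3, -0.9]
opening: 0.698
finger_force: 0.0
time: 46.43
position: [0.5366, 0.167, 0.2098]
force: [-0.2, -0.2, 0.0]
opening: 0.702
finger_force: 0.0
cam [0.506 0.247 0.371] [[0.94, 0.35, -0.0], [0.33, -0.89, 0.32], [0.11, -0.3, -0.95]] 378.1457562190174
n500 [282.3   0.6] [282.   14.4]
n200 [282.2  92.7] [282.   90.7]
n100 [282.2 156.9] [282.1 149. ]
n50 [282.1 206.9] [282.  197.1]
[(array([352.3, 213.4]), np.int32(402))]
```

View pics/z8.png

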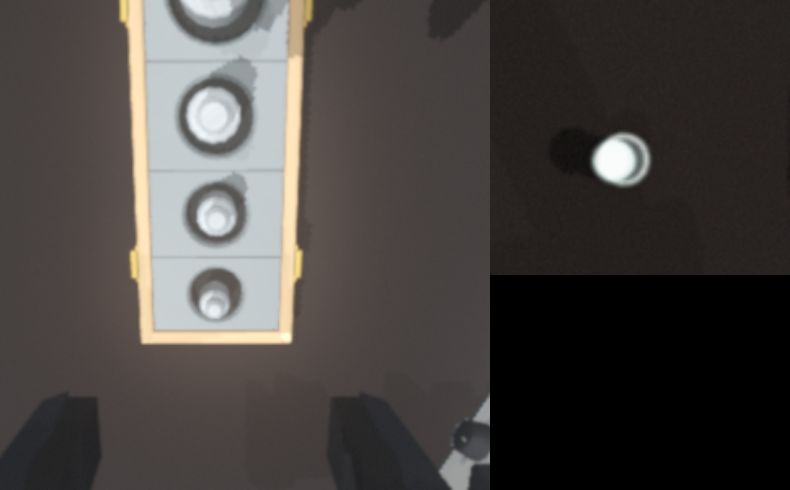

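The 200, 100 and 50 stand upright and centred in their wells, at crop positions (213,115), (215,217) and (214,300). The 500 is in its well at the top edge. The beaker is unmoved at (352,213), so I'm handing in.

```bash
python3 -c "
from workcell import robot, workorder, get_image
print(workorder.finish_job())"
```

```text
the job is handed in; nothing more can be done
None
```

All four check weights were set down gently in their matching nests with the beaker unmoved, and the job was handed in after about 46 s; the hand-in returned no verdict, and my last picture showed only part of the 500, so its seating rests on the wrist force and height reading.

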